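Sweep the stone offcuts into the bench pan

TASK

Three small offcuts of dental stone are left on the worktop after trimming a cast. With the fingertips, sweep all three along the worktop, over the sloping lip of the metal bench pan and right inside it, past the lip; do not pick any of them up, and leave the cast, the spatula and the mixing bowl where they are.

Things in the scene. Friction and masses are not known exactly. Their poses are not given: they have to be found in the camera images.
- pan: shallow metal bench pan like a dustpan, fixed on the worktop left of the offcuts. Origin: on the worktop under the middle of the pan; y points from the open mouth to the back wall, x across, z up. A lip slopes up from the worktop (y = -70 mm, the mouth) to the flat floor, 2.4 mm high, from y = -40 to the back wall at y = +70. The black handle behind runs to y = +159, 27 mm high.
- pan_mouth (a point): middle of the pan's mouth, at the lip's front edge on the worktop (pan x = 0, y = -70 mm); same axes as the pan. The side walls' inner faces stand at x = -85 and +85 mm; they are 3 mm thick (rim 6 mm), 31 mm high, and begin 17 mm past this edge
- chip_long_mid (a point): offcut of dull yellow stone, an oblong block about 36 x 27 mm seen from above. Its height is 14 mm, mass about 25 g; it slides on the worktop and does not roll. This point lies in its middle, 7 mm above its underside; z is up. The piece lies at any yaw.
- chip_round_mid (a point): offcut of the same yellow stone, a round button 31 mm in diameter, lying flat. Its height is 14 mm, mass about 25 g; it slides on the worktop and does not roll. This point lies in its middle, 7 mm above its underside; z is up. The piece lies at any yaw.
- chip_wedge_mid (a point): offcut of the same yellow stone, a stubby block about 28 x 30 mm with clipped sides. Its height is 14 mm, mass about 25 g; it slides on the worktop and does not roll. This point lies in its middle, 7 mm above its underside; z is up. The piece lies at any yaw.
- chip_long: the same oblong offcut; origin in the middle of its underside, x along its 36 mm length
- chip_round: the same round offcut; origin in the middle of its underside
- chip_wedge: the same stubby offcut; origin in the middle of its underside
- plaster_cast: bystander: loose yellow stone cast of a row of teeth, 58 x 68 x 32 mm, on the worktop behind the offcuts; origin in the middle of its underside
- plaster_spatula: bystander: loose spatula with a wooden handle, 21 x 221 x 18 mm, lying along the front edge of the worktop (length along its y axis); origin in the middle of its underside
- steriliser: big steriliser, fixed, right of the offcuts; origin in the middle of its underside. About 560 mm deep (x, with the door and its knob) and 467 mm wide (y), 377 mm high: its tall left side stands about 23 cm to the left of the origin, its front with the knob up to 28 cm nearer the robot. Carry the arm over or in front of it
- motor_control: tall wooden control box, fixed, at the back behind the space between offcuts and pan; origin in the middle of its underside. It reaches about 15 cm from the origin towards the robot and 12 cm to either side
- rubber_bowl: bystander: loose round green mixing bowl, 126 mm in diameter, 74 mm high, left of the pan; origin in the middle of its underside

How it is judged:
At the end, for the whole second after the job is handed in: All three offcuts lie in the pan: the middle of each is between the side walls and between a line 4 mm past the top of the lip and the back wall (pan y from -36 to +70 mm, x within 85 mm), less than 24 mm above the worktop, at rest (under 0.02 m/s) (y of chip_long_mid in the frame of pan between -0.036 and 0.07 m and x of chip_long_mid in the frame of pan between -0.085 and 0.085 m and height (world z) of each of chip_long_mid, chip_round_mid, chip_wedge_mid below 0.024 m and linear speed of each of chip_long, chip_round, chip_wedge below 0.02 m/s and y of chip_round_mid in the frame of pan between -0.036 and 0.07 m and x of chip_round_mid in the frame of pan between -0.085 and 0.085 m and y of chip_wedge_mid in the frame of pan between -0.036 and 0.07 m and x of chip_wedge_mid in the frame of pan between -0.085 and 0.085 m); the robot touches nothing.
It fails at once if an offcut is lifted off the surface (its middle more than 26 mm above the worktop) (height (world z) of any of chip_long_mid, chip_round_mid, chip_wedge_mid above 0.026 m).
It fails at once if the dental cast is shifted by more than 15 mm (distance of plaster_cast from where it was at the start of the episode above 0.015 m).
It fails at once if the spatula is shifted by more than 15 mm (distance of plaster_spatula from where it was at the start of the episode above 0.015 m).
It fails at once if the mixing bowl is shifted by more than 15 mm (distance of rubber_bowl from where it was at the start of the episode above 0.015 m).
It also fails if it takes over 64 s, if anything falls off the work surface, if the arm or the gripper's body presses on something with over 40 N, if the wrist force passes 120 N, or if a joint passes its speed limit or range.

ROBOT

A 6-joint arm with a two-finger parallel gripper is mounted at the origin on a cart in front of the work surface, level with it; the furniture and walls round the work are solid. World frame = base frame: x ahead of the robot, y to its left, z up, the work surface at z = 0. Lengths are in m, angles in rad, forces in N, time in s.
With the tool pointing down it reaches from about 0.325 to 0.75 m from the base axis. Payload 7.6 kg.
Tool frame: the origin (TCP) lies on the centre line of the jaws, within the pads' length; the fingertips stand 22 mm ahead of it and the grasp point (between the pads) lies 3 mm ahead of it; z points along the fingers, y is the direction in which the jaws open and shut (so a half turn about z gives the same grasp; the last joint's range is limited). The gripper opens to 85 mm and grips with 20 to 120 N. Pads are 22 mm wide; open, the fingers measure 114 mm over their backs; the gripper's body (76 mm by 85 mm) begins 54 mm behind the grasp point. The pads swing forward as they close: fully open they stand 13 mm farther back than shut.
Start: joints at [-1.347, 0.052, 1.401, -0, 1.689, -0.07], TCP at [0.152, -0.503, 0.253] pointing down, gripper open.
Joint ranges: [-2.9, 2.9], [-0.91, 2.17], [0.12, 2.37], [-1.06, 4.2], [0.26, 2.73], [-2.93, 2.93]. Speed limits (rad/s): [2.57, 2.57, 3.01, 3.14, 3.14, 3.14].

INTERFACE

Orientations are given as a 3x3 rotation matrix whose columns are the frame's x, y, z axes.
In Python, from cell import r gives the robot as it stands. The module is installed in compiled form; this text tells all that it offers.
- The arm moves only by the tool send_rows, never from a script. Its arguments are lists of equal length, an entry for each row: "claw": the gripper's target within -1 to 1 (shut at 1, half-way at 0, fully open at -1); "slide": the shift along the tool's x, y, z in units of 200 mm (1.0 is 200 mm), a list of three; "angular": the turn, a rotation vector about the tool's x, y, z in units of 180 degrees (1.0 is 180 degrees), a list of three. In form: {"claw": [claw, ...], "slide": [[tx, ty, tz], ...], "angular": [[rx, ry, rz], ...]}. A call has 1 to 12 rows; each row shifts and turns the commanded pose from where the row before left it, along the tool's axes as they then stand; what a row does not reach is not made up. A row lasts 1/8 s, in which the tool goes at most 62.5 mm and 10.7 degrees, less where a joint would pass 70% of its speed; a pose out of reach is approached as far as the arm can. A call with a number of a shift or a turn outside -1 to 1 is refused whole. A call with a gripper value outside its range is refused whole. The fingers move at their own pace and stop on an object; "squeeze" is the grip in N (left out, the last holds). Time passes only in rows, so rows that do not move let the fingers close. It gives the time, the measured TCP pose, the force and the opening at its end, in the units of the state.
- r.get_state(): the state, without advancing time (a new reading comes with each control period).
- r.grab_frame(name): name is "scene" or "top" or "wrist"; returns a dict with "img" (420x560x3 uint8, red, green, blue), "intrinsics" (3x3 intrinsics, pixels), "D" ([k1, k2, p1, p2, k3] as OpenCV has them; the pictures are not rectified), "T" (4x4, takes a point from camera to world coordinates). Camera axes: x right, y down, z forward; pixel columns grow to the right and rows downward; lengths in m; the calibration is good to about 2 mm. A picture is of the moment at which its call begins. There is no depth.
- r.hand_in(): hands the job in, once; it reports no verdict.
The state is a dict: "clock": time; "qpos": joint angles; "qd": joint speeds; "joint_efforts": joint torques, N m; "eef_pos": TCP position; "tool_rot": TCP orientation; "wrist_force": force on the tool from outside, world axes, zero at the start; "wrist_torque": the same for the moment, N m; "width": finger opening in m.
Only numpy, scipy, OpenCV 4.12 (cv2) and the standard library are available. Lean on these libraries where they do the work, as an engineer would, in place of code of your own. Each camera call takes 0.05 s, during which the arm holds its last target.

## Working session

There is one attempt and no reset: what is moved stays moved. The work goes in short steps, Python scripts to look and compute and a tool call to move; the robot and the scene stay as the last step left them, time stands still between calls to the robot, and variables do not carry over. Pictures are saved under pics/ and viewed, and the job is handed in when it is done.

Besides the shell and the picture viewer there is one more tool, called after "Emit:" as name(argument=value, ...) on one line, values as JSON. send_rows: Moves the arm, as the interface text tells. Shifts and turns lie within -1 to 1; 1 stands for 200 mm of shift or 180 degrees of turn. Its arguments: {"type":"object","properties":{"claw":{"type":"array","items":{"type":"number"}},"slide":{"type":"array","items":{"type":"array","items":{"type":"number"}}},"angular":{"type":"array","items":{"type":"array","items":{"type":"number"}}},"squeeze":{"type":"number"}},"required":["claw","slide","angular"]}

```bash
mkdir -p pics; python3 - <<'E'
from cell import r
import cv2,pickle
s=r.get_state(); print(s)
for n in("scene","top"):
    f=r.grab_frame(n); cv2.imwrite(f"pics/{n}0.png",f["img"][:,:,::-1]); pickle.dump(f,open(n+"0.pkl","wb")); print(n,f["intrinsics"],f["D"],f["T"])
E
```

```text
{'clock': 0.0, 'qpos': array([-1.34727274e+00,  5.28219699e-02,  1.40174864e+00, -1.57435268e-05,
        1.68856573e+00, -7.03055423e-02]), 'qd': array([ 0.00106779, -0.00068535, -0.0012201 ,  0.00040351,  0.0004335 ,
        0.00096305]), 'joint_efforts': array([ 4.09116055e-04, -3.81667471e+01, -3.60189557e+01,  7.87941531e-05,
        6.18699487e-03,  1.03029947e-05]), 'eef_pos': array([ 0.15200652, -0.50223557,  0.25246806]), 'tool_rot': array([[ 9.57142454e-01,  2.89617324e-01, -3.57430216e-04],
       [ 2.89617529e-01, -9.57141281e-01,  1.50181972e-03],
       [ 9.28417928e-05, -1.54097347e-03, -9.99998808e-01]]), 'wrist_force': array([-0.21223226, -0.72804487,  0.35952806]), 'wrist_torque': array([0.0233756 , 0.01174078, 0.02720991]), 'width': 0.08567093802956402}
scene [[423.47116032   0.         273.69593237]
 [  0.         423.47116032 208.27105159]
 [  0.           0.           1.        ]] [-0.00459328  0.          0.          0.          0.        ] [[ 0.60864722 -0.68083377  0.40744807 -0.0860158 ]
 [-0.79341923 -0.51845112  0.31889554 -0.45068786]
 [-0.00587294 -0.51737202 -0.85574044  1.42923518]
 [ 0.          0.          0.          1.        ]]
top [[492.35849551   0.         277.50209513]
 [  0.         492.35849551 213.74835071]
 [  0.           0.           1.        ]] [-0.09077066  0.          0.          0.          0.        ] [[-0.06113592 -0.97455908  0.21563162  0.24030052]
 [-0.99811706  0.06076805 -0.0083418   0.09420025]
 [-0.00497394 -0.21573558 -0.97643915  1.56572523]
 [ 0.          0.          0.          1.        ]]
```

View pics/scene0.png

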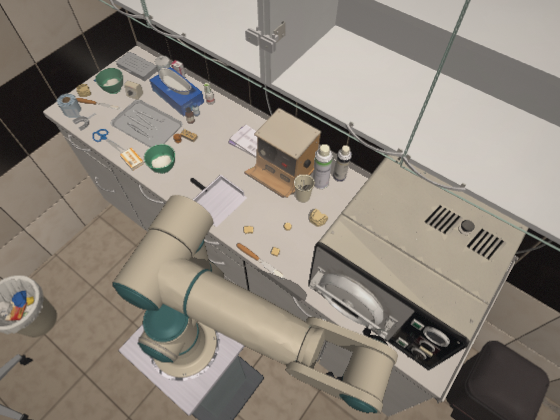

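View pics/top0.png

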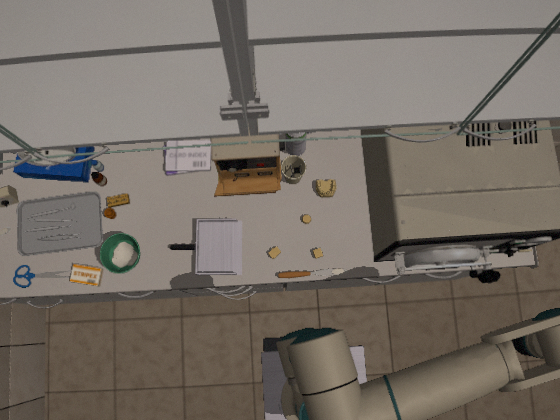

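The top view shows the pan near (218,247) with its mouth to the right. The offcuts are at about (274,253), (317,253) and (307,218), the cast at (326,187), the spatula at (310,273) and the bowl at (120,250). Next I'll measure positions and zoom in.

```bash
cat > h.py <<'E'
import numpy as np,cv2
def ray(f,uv,z):
    K,D,T=np.array(f["intrinsics"]),np.array(f["D"]),np.array(f["T"])
    p=cv2.undistortPoints(np.array(uv,float).reshape(-1,1,2),K,D).reshape(-1,2)
    d=np.c_[p,np.ones(len(p))]@T[:3,:3].T; o=T[:3,3]
    return o+d*((z-o[2])/d[:,2])[:,None]
def proj(f,P):
    Ti=np.linalg.inv(f["T"]); rv=cv2.Rodrigues(Ti[:3,:3])[0]
    return cv2.projectPoints(np.array(P,float).reshape(-1,1,3),rv,Ti[:3,3],np.array(f["intrinsics"]),np.array(f["D"]))[0].reshape(-1,2)
def chips(f,box=None,z=.014):
    hsv=cv2.cvtColor(f["img"],cv2.COLOR_RGB2HSV)
    m=cv2.inRange(hsv,(12,70,90),(32,255,255))
    n,l,st,c=cv2.connectedComponentsWithStats(m)
    for i in range(1,n):
        if 15<st[i,4]<600: 
            w=ray(f,[c[i]],.010)[0]
            if .2<w[0]<.85 and -.45<w[1]<.5: print(st[i],c[i].round(1),w.round(4),hsv[l==i].mean(0).round())
    return m
E
python3 - <<'E'
from h import *
import pickle
for n in("top","scene"):
    f=pickle.load(open(n+"0.pkl","rb")); print(n); chips(f)
    c=(170,160,230,140) if n=="top" else (170,160,180,140)
    x,y,w,h=c
    cv2.imwrite(f"pics/{n}0z.png",cv2.resize(f["img"][y:y+h,x:x+w,::-1],None,fx=800/w if n=="top" else 4,fy=800/w if n=="top" else 4,interpolation=cv2.INTER_CUBIC))
E
```

```text
top
[255 155  19   3  24] [263.6 156. ] [0.783 0.115 0.01 ] [ 16.  77. 114.]
[212 156  42   4  47] [233.1 157.9] [0.783  0.2166 0.01  ] [ 16.  77. 114.]
[251 167  25   3  34] [263.  168.4] [0.7401 0.1194 0.01  ] [ 15. 138.  98.]
[316 179  21  18 253] [326.2 186.9] [ 0.6639 -0.0838  0.01  ] [ 20. 110. 137.]
[303 215   8   9  61] [306.4 218.8] [ 0.5613 -0.0113  0.01  ] [ 19. 119. 146.]
[268 246  13  13  95] [274.1 252.2] [0.4596 0.0993 0.01  ] [ 19. 117. 151.]
[313 248  10  11  76] [317.7 252.7] [ 0.4491 -0.039   0.01  ] [ 19. 116. 151.]
[278 271  33   7 176] [293.8 274.1] [0.3861 0.0416 0.01  ] [ 14. 155. 119.]
[418 281  33  17 165] [437. 288.] [ 0.3124 -0.4079  0.01  ] [15. 73. 98.]
[396 287  15  11  44] [402.7 292.3] [ 0.3065 -0.2969  0.01  ] [15. 73. 99.]
[391 291  10   7  17] [394.8 294.4] [ 0.302  -0.2712  0.01  ] [ 16.  71. 102.]
[277 292   8   6  22] [280.3 294.5] [0.3251 0.0881 0.01  ] [16. 73. 99.]
[319 293  11  11  22] [324.4 298.1] [ 0.305  -0.0488  0.01  ] [ 16.  72. 101.]
[363 292  22  11  78] [373.5 296.7] [ 0.2992 -0.2032  0.01  ] [16. 72. 98.]
[346 294  11   7  27] [35
[... 1320 characters left out ...]
]
[219 326   8  12  36] [221.9 330.4] [0.2255 0.2752 0.01  ] [ 16.  73. 100.]
[260 327   7  10  19] [262.8 332.2] [0.2128 0.149  0.01  ] [ 16.  72. 102.]
[171 331  10   9  25] [174.6 335.4] [0.2183 0.423  0.01  ] [ 16.  71. 101.]
[269 331   9   6  16] [272.6 334.1] [0.205  0.1194 0.01  ] [ 15.  72. 101.]
scene
[310 209  18  17 207] [317.6 217.5] [ 0.6593 -0.0822  0.01  ] [ 19.  90. 176.]
[284 223   8   7  45] [287.3 226. ] [ 0.5585 -0.0113  0.01  ] [ 19. 100. 196.]
[244 226   9   8  62] [247.9 229.2] [0.4565 0.0998 0.01  ] [ 19. 103. 200.]
[237 243  22  18 126] [247.3 251.2] [0.3837 0.0431 0.01  ] [ 14. 130. 161.]
[271 247   9   9  56] [275.  251.1] [ 0.446  -0.0382  0.01  ] [ 19. 102. 197.]
```

```bash
ls pics
```

```text
scene0.png
scene0z.png
top0.png
top0z.png
```

View pics/top0z.png

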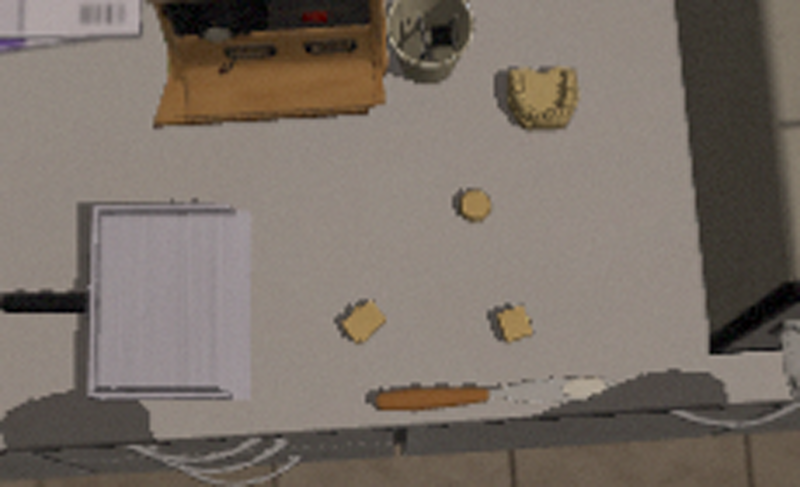

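View pics/scene0z.png

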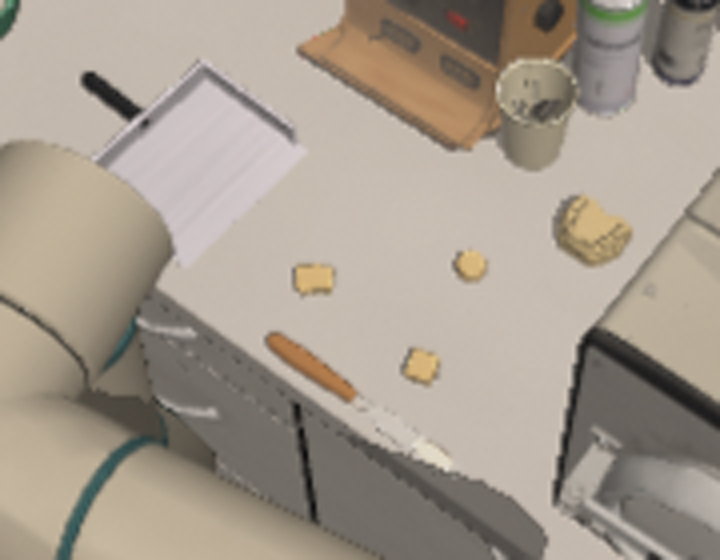

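```bash
python3 - <<'E'
from h import *
import pickle
f=pickle.load(open("top0.pkl","rb")); k=230/800
z=lambda a,b:(170+(a+.5)*k-.5,160+(b+.5)*k-.5)
print("mouth",ray(f,[z(250,208),z(250,398)],0).round(4))
print("rear rim",ray(f,[z(91,204),z(92,397)],.031).round(4))
print("handle",ray(f,[z(5,302),z(85,302)],.025).round(4))
print("spat",ray(f,[z(370,400),z(380,388),z(488,388),z(605,380),z(490,406)],.01).round(4))
print("mc",ray(f,[z(155,125),z(383,103)],.0).round(4))
g=pickle.load(open("scene0.pkl","rb"))
z=lambda a,b:(170+(a+.5)/4-.5,160+(b+.5)/4-.5)
print("mouth sc",ray(g,[z(305,150),z(183,265)],0).round(4))
print("rear sc",ray(g,[z(203,62),z(97,158)],.031).round(4))
E
```

```text
mouth [[0.5744 0.1988 0.    ]
 [0.3972 0.207  0.    ]]
rear rim [[0.5806 0.3426 0.031 ]
 [0.4034 0.3466 0.031 ]]
handle [[0.4953 0.4249 0.025 ]
 [0.491  0.3515 0.025 ]]
spat [[ 0.3878  0.0976  0.01  ]
 [ 0.3981  0.0879  0.01  ]
 [ 0.392  -0.01    0.01  ]
 [ 0.3925 -0.1169  0.01  ]
 [ 0.3756 -0.0106  0.01  ]]
mc [[0.6601 0.285  0.    ]
 [0.6681 0.0684 0.    ]]
mouth sc [[0.5683 0.2025 0.    ]
 [0.3956 0.2124 0.    ]]
rear sc [[0.5734 0.3379 0.031 ]
 [0.4236 0.3445 0.031 ]]
```

```bash
cat >> h.py <<'E'
def plan(p,R,wps,step=.05,turn=10.0):
    """wps: (x,y,z,yaw of tool x in deg); prints the count and per-row slide/turn for each leg"""
    from scipy.spatial.transform import Rotation as Q
    p=np.array(p);R=np.array(R)
    for w in wps:
        t=np.array(w[:3]);a=np.radians(w[3])
        G=np.c_[[np.cos(a),np.sin(a),0],[np.sin(a),-np.cos(a),0],[0,0,-1]]
        st=step if len(w)<5 else w[4]
        rv=Q.from_matrix(R.T@G).as_rotvec()
        n=max(1,int(np.ceil(max(np.linalg.norm(t-p)/st-.05,np.degrees(np.linalg.norm(rv))/turn))))
        d=R.T@(t-p)
        print(w,"n",n,"total slide",(d/.2).round(4),"per row",(d/.2/n).round(4),"turn/row",(rv/np.pi/n).round(4))
        p,R=t,G
E
python3 - <<'E'
from h import *
import pickle
from cell import r
f=pickle.load(open("top0.pkl","rb"))
print(ray(f,[(400,270),(395,255),(372,262),(487,277)],.2))
s=r.get_state();p,R=s["eef_pos"],s["tool_rot"]
plan(p,R,[(*p,80.5),(.448,.04,.25,80.5),(.448,.04,.06,80.5)])
E
```

```text
[[ 0.3604556  -0.24829303  0.2       ]
 [ 0.40325921 -0.23882118  0.2       ]
 [ 0.38790834 -0.17213492  0.2       ]
 [ 0.32379179 -0.49333603  0.2       ]]
(np.float64(0.15199065373229115), np.float64(-0.5022723565753628), np.float64(0.25255932293246797), 80.5) n 7 total slide [0. 0. 0.] per row [0. 0. 0.] turn/row [-0.0001 -0.     -0.0505]
(0.448, 0.04, 0.25, 80.5) n 13 total slide [2.9185 1.0122 0.0128] per row [0.2245 0.0779 0.001 ] turn/row [0. 0. 0.]
(0.448, 0.04, 0.06, 80.5) n 4 total slide [0.   0.   0.95] per row [0.     0.     0.2375] turn/row [0. 0. 0.]
```

```bash
python3 - <<'E'
from h import *
from cell import r
s=r.get_state();p,R=s["eef_pos"],s["tool_rot"]
plan(p,R,[(*p,80.5),(.25,-.26,.25,80.5),(.448,.04,.25,80.5),(.448,.04,.06,80.5)])
E
```

```text
(np.float64(0.15199065373229115), np.float64(-0.5022723565753628), np.float64(0.25255932293246797), 80.5) n 7 total slide [0. 0. 0.] per row [0. 0. 0.] turn/row [-0.0001 -0.     -0.0505]
(0.25, -0.26, 0.25, 80.5) n 6 total slide [1.2756 0.2834 0.0128] per row [0.2126 0.0472 0.0021] turn/row [0. 0. 0.]
(0.448, 0.04, 0.25, 80.5) n 8 total slide [1.6428 0.7289 0.    ] per row [0.2054 0.0911 0.    ] turn/row [0. 0. 0.]
(0.448, 0.04, 0.06, 80.5) n 4 total slide [0.   0.   0.95] per row [0.     0.     0.2375] turn/row [0. 0. 0.]
```

Emit:
send_rows(claw=[0.65, 0.65, 0.65, 0.65, 0.65, 0.65, 0.65], slide=[[0, 0, 0], [0, 0, 0], [0, 0, 0], [0, 0, 0], [0, 0, 0], [0, 0, 0], [0, 0, 0]], angular=[[0, 0, -0.0505], [0, 0, -0.0505], [0, 0, -0.0505], [0, 0, -0.0505], [0, 0, -0.0505], [0, 0, -0.0505], [0, 0, -0.0505]])

```text
clock: 0.98
eef_pos: [0.152, -0.5023, 0.2528]
tool_rot: [[0.161, 0.987, -0.0], [0.987, -0.161, 0.001], [0.001, -0.0, -1.0]]
wrist_force: [-0.0, -0.2, -0.3]
width: 0.0149
```

Emit:
send_rows(claw=[0.65, 0.65, 0.65, 0.65, 0.65, 0.65], slide=[[0.2126, 0.0472, 0.002], [0.2126, 0.0472, 0.002], [0.2126, 0.0472, 0.002], [0.2126, 0.0472, 0.002], [0.2126, 0.0472, 0.002], [0.2126, 0.0472, 0.002]], angular=[[0, 0, 0], [0, 0, 0], [0, 0, 0], [0, 0, 0], [0, 0, 0], [0, 0, 0]])

```text
clock: 1.72
eef_pos: [0.2504, -0.2589, 0.2506]
tool_rot: [[0.166, 0.986, -0.0], [0.986, -0.166, 0.0], [0.0, -0.0, -1.0]]
wrist_force: [1.0, -0.7, 1.3]
width: 0.0151
```

Emit:
send_rows(claw=[0.65, 0.65, 0.65, 0.65, 0.65, 0.65, 0.65, 0.65, 0.65], slide=[[0.205, 0.091, 0], [0.205, 0.091, 0], [0.205, 0.091, 0], [0.205, 0.091, 0], [0.205, 0.091, 0], [0.205, 0.091, 0], [0.205, 0.091, 0], [0.205, 0.091, 0], [0, 0, 0]], angular=[[0, 0, 0], [0, 0, 0], [0, 0, 0], [0, 0, 0], [0, 0, 0], [0, 0, 0], [0, 0, 0], [0, 0, 0], [0, 0, 0]])

```text
clock: 2.85
eef_pos: [0.4486, 0.041, 0.2499]
tool_rot: [[0.162, 0.987, -0.002], [0.987, -0.162, 0.0], [-0.0, -0.002, -1.0]]
wrist_force: [0.1, 0.2, 0.9]
width: 0.0151
```

Emit:
send_rows(claw=[0.65, 0.65, 0.65, 0.65, 0.65, 0.65, 0.65, 0.65], slide=[[0, 0, 0.19], [0, 0, 0.19], [0, 0, 0.19], [0, 0, 0.19], [0, 0, 0.19], [0, 0, 0.08], [0, 0, 0.07], [0, 0, 0]], angular=[[0, 0, 0], [0, 0, 0], [0, 0, 0], [0, 0, 0], [0, 0, 0], [0, 0, 0], [0, 0, 0], [0, 0, 0]])

```text
clock: 3.85
eef_pos: [0.4481, 0.0389, 0.0308]
tool_rot: [[0.166, 0.986, -0.0], [0.986, -0.166, -0.0], [-0.0, -0.0, -1.0]]
wrist_force: [-0.2, 0.2, 0.3]
width: 0.0147
```

```bash
cat > look.py <<'E'
import sys
from h import *
from cell import r
t=sys.argv[1]
s=r.get_state(); print(s["clock"],s["eef_pos"].round(4),s["wrist_force"].round(1))
for n in ("top","scene","wrist")[: int(sys.argv[2]) if len(sys.argv)>2 else 1]:
    f=r.grab_frame(n); print(n)
    if n=="wrist": cv2.imwrite(f"pics/w{t}.png",f["img"][:,:,::-1]); continue
    hsv=cv2.cvtColor(f["img"],cv2.COLOR_RGB2HSV)
    m=cv2.inRange(hsv,(17,70,90),(32,255,255)); k,l,st,c=cv2.connectedComponentsWithStats(m)
    for i in range(1,k):
        w=ray(f,[c[i]],.010)[0]
        if st[i,4]>12 and .38<w[0]<.7 and -.15<w[1]<.4: print(st[i],w.round(4))
    x,y,w,h=(170,160,230,140) if n=="top" else (170,160,200,140)
    q=800/w if n=="top" else 4
    cv2.imwrite(f"pics/{n}{t}.png",cv2.resize(f["img"][y:y+h,x:x+w,::-1],None,fx=q,fy=q,interpolation=cv2.INTER_CUBIC))
E
python3 look.py 1 3
```

```text
3.85 [0.4481 0.0389 0.0308] [-0.2  0.2  0.3]
top
[316 179  20  18 256] [ 0.664 -0.084  0.01 ]
[303 215   8   8  58] [ 0.562  -0.0112  0.01  ]
scene
[310 209  18  17 207] [ 0.6593 -0.0822  0.01  ]
[284 223   8   7  44] [ 0.5589 -0.0113  0.01  ]
[271 247   9   9  56] [ 0.446  -0.0382  0.01  ]
wrist
```

View pics/top1.png

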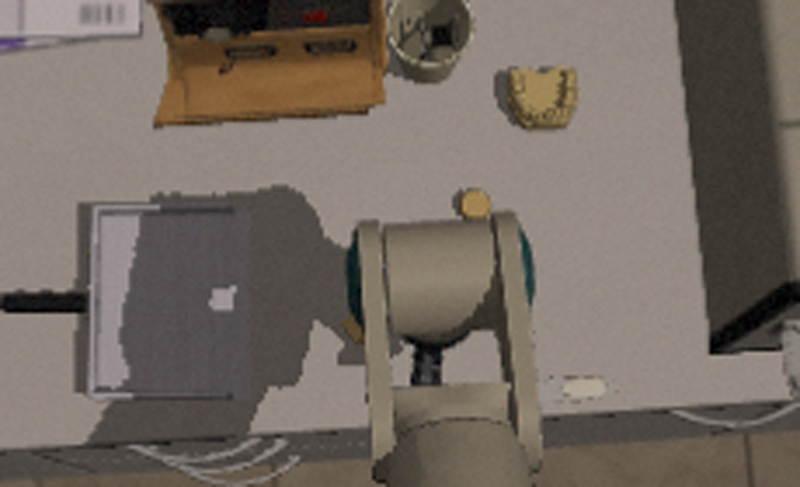

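View pics/w1.png

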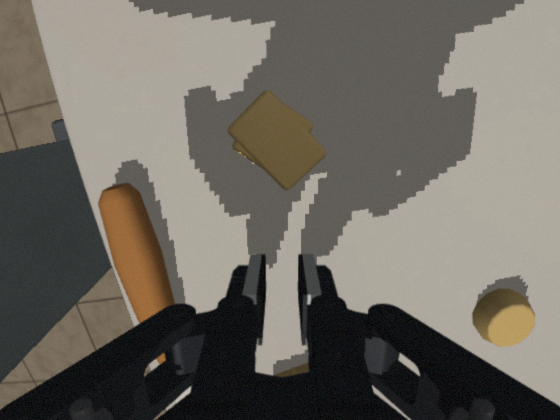

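The wrist view shows the long offcut at (277,138), just ahead of the tips at about (265–300,255). It is centred and corner-on to the finger gap.

Emit:
send_rows(claw=[0.65, 0.65, 0.65, 0.65, 0.65, 0.65, 0.65, 0.65, 0.65, 0.65], slide=[[0, 0, 0.017], [0.06, 0, 0], [0.06, 0, 0], [0.06, 0, 0], [0.06, 0, 0], [0.06, 0, 0], [0.06, 0, 0], [0.06, 0, 0], [0.06, 0, 0], [0, 0, 0]], angular=[[0, 0, 0], [0, 0, 0], [0, 0, 0], [0, 0, 0], [0, 0, 0], [0, 0, 0], [0, 0, 0], [0, 0, 0], [0, 0, 0], [0, 0, 0]])

```text
clock: 5.25
eef_pos: [0.4641, 0.1345, 0.0275]
tool_rot: [[0.165, 0.986, 0.0], [0.986, -0.165, -0.0], [-0.0, 0.0, -1.0]]
wrist_force: [-0.0, 0.5, -0.2]
width: 0.0147
```

```bash
python3 look.py 2 3
```

```text
5.25 [0.4641 0.1345 0.0275] [-0.   0.5 -0.2]
top
[317 179  20  18 254] [ 0.6639 -0.0841  0.01  ]
[303 215   8   9  60] [ 0.5615 -0.0114  0.01  ]
[313 248  10  11  76] [ 0.4491 -0.039   0.01  ]
scene
[310 209  18  17 207] [ 0.6593 -0.0822  0.01  ]
[284 223   8   7  44] [ 0.5589 -0.0113  0.01  ]
[271 247   9   9  56] [ 0.446  -0.0382  0.01  ]
wrist
```

View pics/w2.png

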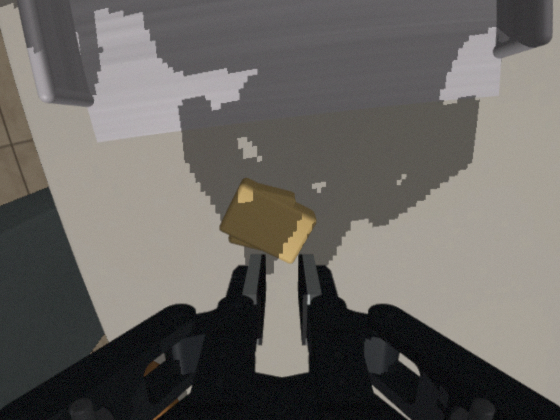

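The offcut (centre about (268,222)) is staying in front of the fingers, 6 mm left of centre. The lip is ahead at row 100–140, so I'll keep pushing.

Emit:
send_rows(claw=[0.65, 0.65, 0.65, 0.65, 0.65, 0.65, 0.65, 0.65, 0.65, 0.65, 0.65, 0.65], slide=[[0.05, -0.005, 0], [0.062, -0.005, 0], [0.062, -0.005, 0], [0.062, -0.005, 0], [0.062, 0, 0], [0.062, 0, 0], [0.062, 0, 0], [0.062, 0, 0], [0.062, 0, 0], [0.062, 0, 0], [0.062, 0, 0], [0, 0, 0]], angular=[[0, 0, 0], [0, 0, 0], [0, 0, 0], [0, 0, 0], [0, 0, 0], [0, 0, 0], [0, 0, 0], [0, 0, 0], [0, 0, 0], [0, 0, 0], [0, 0, 0], [0, 0, 0]])

```text
clock: 6.9
eef_pos: [0.4824, 0.2673, 0.0275]
tool_rot: [[0.165, 0.986, 0.0], [0.986, -0.165, 0.0], [0.0, 0.0, -1.0]]
wrist_force: [0.4, -0.4, 0.4]
width: 0.0153
```

```bash
python3 look.py 3 3
```

```text
6.9 [0.4824 0.2673 0.0275] [ 0.4 -0.4  0.4]
top
[316 179  20  18 252] [ 0.6637 -0.0837  0.01  ]
[303 215   8   9  61] [ 0.5612 -0.011   0.01  ]
[313 248  10  11  75] [ 0.4489 -0.0391  0.01  ]
scene
[310 209  18  17 207] [ 0.6593 -0.0822  0.01  ]
[284 223   8   7  44] [ 0.5589 -0.0113  0.01  ]
[271 247   9   9  56] [ 0.446  -0.0382  0.01  ]
wrist
```

View pics/w3.png

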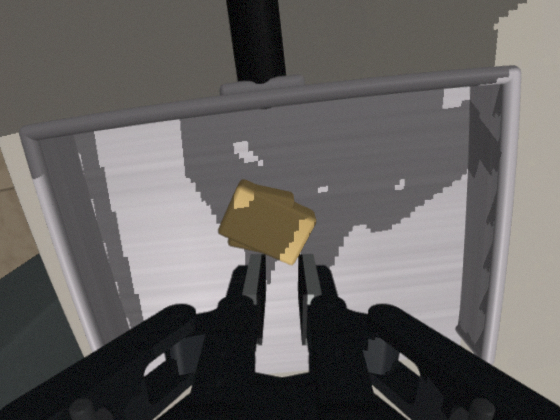

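The long offcut is well inside the pan, with its centre at (267,222) and the back rim at row about 100. I'll nudge it a little further, then back off and lift.

Emit:
send_rows(claw=[0.65, 0.65, 0.65, 0.65, 0.65, 0.65, 0.65], slide=[[0.05, 0, 0], [0, 0, 0], [-0.1, 0, 0], [-0.1, 0, 0], [0, 0, -0.15], [0, 0, -0.15], [0, 0, 0]], angular=[[0, 0, 0], [0, 0, 0], [0, 0, 0], [0, 0, 0], [0, 0, 0], [0, 0, 0], [0, 0, 0]])

```text
clock: 7.92
eef_pos: [0.4788, 0.2369, 0.0902]
tool_rot: [[0.166, 0.986, 0.005], [0.986, -0.166, 0.002], [0.003, 0.005, -1.0]]
wrist_force: [0.5, 0.5, 0.1]
width: 0.0152
```

```bash
python3 - <<'E'
from h import *
from cell import r
s=r.get_state();p,R=s["eef_pos"],s["tool_rot"];print(p)
plan(p,R,[(*p,91),(.449,-.095,p[2],91),(.449,-.095,.028,91),(.443,.262,.028,91,.0125)])
E
```

```text
[0.47875196 0.23687118 0.09021814]
(np.float64(0.4787519638474952), np.float64(0.23687117808973154), np.float64(0.09021814417329432), 91) n 2 total slide [0. 0. 0.] per row [0. 0. 0.] turn/row [ 0.0008 -0.0004 -0.0294]
(0.449, -0.095, np.float64(0.09021814417329432), 91) n 7 total slide [-1.6565 -0.1777  0.    ] per row [-0.2366 -0.0254  0.    ] turn/row [0. 0. 0.]
(0.449, -0.095, 0.028, 91) n 2 total slide [0.     0.     0.3111] per row [0.     0.     0.1555] turn/row [0. 0. 0.]
(0.443, 0.262, 0.028, 91, 0.0125) n 29 total slide [1.7853e+00 1.2000e-03 0.0000e+00] per row [0.0616 0.     0.    ] turn/row [0. 0. 0.]
```

Emit:
send_rows(claw=[0.65, 0.65, 0.65, 0.65, 0.65, 0.65, 0.65, 0.65, 0.65, 0.65, 0.65, 0.65], slide=[[0, 0, 0], [0, 0, 0], [-0.237, -0.025, 0], [-0.237, -0.025, 0], [-0.237, -0.025, 0], [-0.237, -0.025, 0], [-0.237, -0.025, 0], [-0.237, -0.025, 0], [-0.237, -0.025, 0], [0, 0, 0.15], [0, 0, 0.14], [0, 0, 0]], angular=[[0, 0, -0.0294], [0, 0, -0.0294], [0, 0, 0], [0, 0, 0], [0, 0, 0], [0, 0, 0], [0, 0, 0], [0, 0, 0], [0, 0, 0], [0, 0, 0], [0, 0, 0], [0, 0, 0]])

```text
clock: 9.43
eef_pos: [0.446, -0.0951, 0.0267]
tool_rot: [[-0.018, 1.0, -0.006], [1.0, 0.018, 0.002], [0.002, -0.006, -1.0]]
wrist_force: [-0.5, 0.7, 0.9]
width: 0.0148
```

```bash
python3 look.py 4 3
```

```text
9.425 [ 0.446  -0.0951  0.0267] [-0.5  0.7  0.9]
top
[316 179  21  18 258] [ 0.6642 -0.0843  0.01  ]
[303 215   8   9  52] [ 0.5627 -0.0123  0.01  ]
[205 242  12  13  92] [0.4849 0.3029 0.01  ]
[314 248   6   6  16] [ 0.4545 -0.0352  0.01  ]
scene
[208 194  10   8  56] [0.4833 0.3031 0.01  ]
[310 209  18  17 208] [ 0.6593 -0.082   0.01  ]
wrist
```

View pics/w4.png

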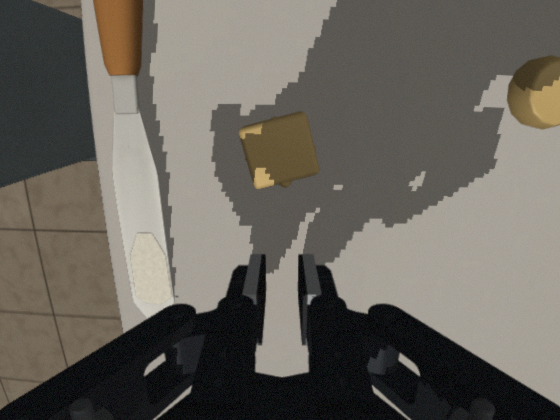

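The long offcut rests at about (0.484, 0.303), in the pan. The wedge at (279,150) is centred on the fingers, so I'll push it.

Emit:
send_rows(claw=[0.65, 0.65, 0.65, 0.65, 0.65, 0.65, 0.65, 0.65, 0.65, 0.65, 0.65, 0.65], slide=[[0, 0, -0.006], [0.07, 0, 0], [0.07, 0, 0], [0.07, 0, 0], [0.07, 0, 0], [0.07, 0, 0], [0.07, 0, 0], [0.07, 0, 0], [0.07, 0, 0], [0.07, 0, 0], [0.07, 0, 0], [0, 0, 0]], angular=[[0, 0, 0], [0, 0, 0], [0, 0, 0], [0, 0, 0], [0, 0, 0], [0, 0, 0], [0, 0, 0], [0, 0, 0], [0, 0, 0], [0, 0, 0], [0, 0, 0], [0, 0, 0]])

```text
clock: 11.08
eef_pos: [0.4458, 0.0454, 0.0306]
tool_rot: [[-0.02, 1.0, -0.0], [1.0, 0.02, -0.0], [-0.0, -0.0, -1.0]]
wrist_force: [0.7, 0.2, -0.4]
width: 0.015
```

```bash
python3 look.py 5 3
```

```text
11.075 [0.4458 0.0454 0.0306] [ 0.7  0.2 -0.4]
top
[317 179  19  18 256] [ 0.6636 -0.084   0.01  ]
[303 215   8   9  60] [ 0.5615 -0.0112  0.01  ]
scene
[208 194   9   8  48] [0.4826 0.305  0.01  ]
[310 209  18  17 207] [ 0.6593 -0.0822  0.01  ]
[284 223   8   7  44] [ 0.5589 -0.0113  0.01  ]
wrist
```

View pics/w5.png

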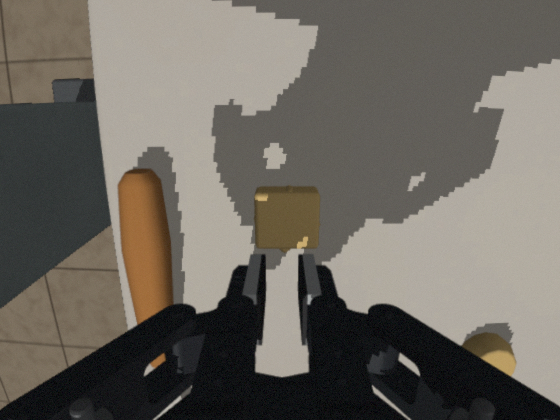

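The wedge sits squarely against both fingers. The tips read slightly high, so I'll lower them 2 mm and continue.

Emit:
send_rows(claw=[0.65, 0.65, 0.65, 0.65, 0.65, 0.65, 0.65, 0.65, 0.65, 0.65, 0.65], slide=[[0.02, 0, 0.01], [0.07, 0, 0], [0.07, 0, 0], [0.07, 0, 0], [0.07, 0, 0], [0.07, 0, 0], [0.07, 0, 0], [0.07, 0, 0], [0.07, 0, 0], [0.07, 0, 0], [0, 0, 0]], angular=[[0, 0, 0], [0, 0, 0], [0, 0, 0], [0, 0, 0], [0, 0, 0], [0, 0, 0], [0, 0, 0], [0, 0, 0], [0, 0, 0], [0, 0, 0], [0, 0, 0]])

```text
clock: 12.6
eef_pos: [0.4434, 0.1754, 0.0287]
tool_rot: [[-0.02, 1.0, 0.0], [1.0, 0.02, 0.0], [0.0, 0.0, -1.0]]
wrist_force: [0.0, 0.4, 0.5]
width: 0.015
```

```bash
python3 look.py 6 3
```

```text
12.6 [0.4434 0.1754 0.0287] [0.  0.4 0.5]
top
[316 179  20  18 255] [ 0.6641 -0.084   0.01  ]
[303 215   8   9  61] [ 0.5613 -0.0113  0.01  ]
scene
[310 209  18  17 207] [ 0.6593 -0.0822  0.01  ]
[284 223   8   7  44] [ 0.5589 -0.0113  0.01  ]
wrist
```

View pics/w6.png

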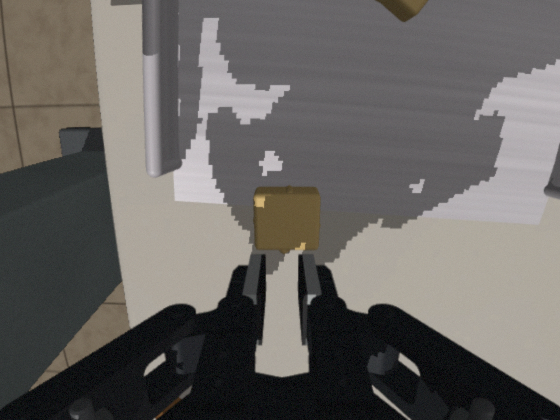

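The wedge is at the lip with the side wall clear on its left, so I'll finish the push and back away.

Emit:
send_rows(claw=[0.65, 0.65, 0.65, 0.65, 0.65, 0.65, 0.65, 0.65, 0.65, 0.65, 0.65, 0.65], slide=[[0.04, 0, 0], [0.066, 0, 0], [0.066, 0, 0], [0.066, 0, 0], [0.066, 0, 0], [0.066, 0, 0], [0.066, 0, 0], [0, 0, 0], [-0.12, 0, 0], [-0.12, 0, 0], [0, 0, -0.15], [0, 0, -0.15]], angular=[[0, 0, 0], [0, 0, 0], [0, 0, 0], [0, 0, 0], [0, 0, 0], [0, 0, 0], [0, 0, 0], [0, 0, 0], [0, 0, 0], [0, 0, 0], [0, 0, 0], [0, 0, 0]])

```text
clock: 14.25
eef_pos: [0.4426, 0.2129, 0.0891]
tool_rot: [[-0.017, 1.0, -0.001], [1.0, 0.017, -0.001], [-0.001, -0.001, -1.0]]
wrist_force: [0.5, 0.5, -0.0]
width: 0.0151
```

```bash
python3 look.py 7 3; python3 - <<'E'
from h import *
from cell import r
s=r.get_state();p,R=s["eef_pos"],s["tool_rot"];print(p)
yaw=90+np.degrees(np.arctan2(.560-.534,.29+.011));u=np.array([np.cos(np.radians(yaw)),np.sin(np.radians(yaw))])
a=np.array([.560,-.0113])-.055*u; b=np.array([.534,.29])-.026*u
print(yaw)
plan(p,R,[(*p,yaw),(*a,p[2],yaw),(*a,.028,yaw),(*b,.028,yaw,.0135)])
E
```

```text
14.25 [0.4426 0.2129 0.0891] [ 0.5  0.5 -0. ]
top
[316 179  20  18 257] [ 0.6639 -0.0839  0.01  ]
[303 215   8   9  60] [ 0.5615 -0.011   0.01  ]
scene
[310 209  18  17 207] [ 0.6593 -0.0822  0.01  ]
[284 223   8   7  45] [ 0.5585 -0.0113  0.01  ]
wrist
[0.44366277 0.21371843 0.09015287]
94.9368829370095
(np.float64(0.4436627664063764), np.float64(0.21371843446761696), np.float64(0.09015286914731759), np.float64(94.9368829370095)) n 1 total slide [0. 0. 0.] per row [0. 0. 0.] turn/row [ 0.0011 -0.0003 -0.0217]
(np.float64(0.5647332054795404), np.float64(-0.06609595574390914), np.float64(0.09015286914731759), np.float64(94.9368829370095)) n 7 total slide [-1.446   0.4827  0.    ] per row [-0.2066  0.069   0.    ] turn/row [0. 0. 0.]
(np.float64(0.5647332054795404), np.float64(-0.06609595574390914), 0.028, np.float64(94.9368829370095)) n 2 total slide [0.     0.     0.3108] per row [0.     0.     0.1554] turn/row [0. 0. 0.]
(np.float64(0.5362375153176009), np.float64(0.2640964572846975), 0.028, np.float64(94.9368829370095), 0.0135) n 25 total slide [1.6571e+00 1.0000e-04 0.0000e+00] per row [0.0663 0.     0.    ] turn/row [0. 0. 0.]
```

View pics/w7.png

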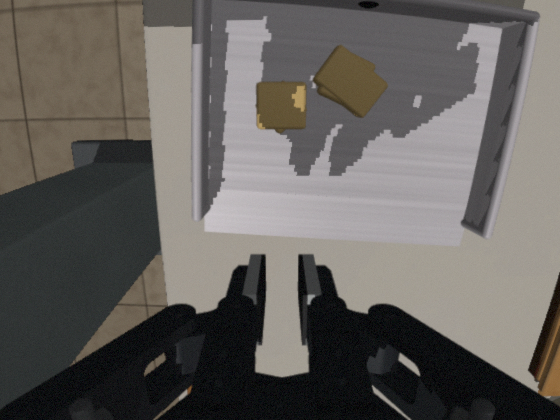

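Both offcuts are in the pan, the wedge at (282,105) and the long one at (350,82). Now the round one.

Emit:
send_rows(claw=[0.65, 0.65, 0.65, 0.65, 0.65, 0.65, 0.65, 0.65, 0.65, 0.65, 0.65], slide=[[0, 0, 0], [-0.207, 0.069, 0], [-0.207, 0.069, 0], [-0.207, 0.069, 0], [-0.207, 0.069, 0], [-0.207, 0.069, 0], [-0.207, 0.069, 0], [-0.207, 0.069, 0], [0, 0, 0.15], [0, 0, 0.15], [0, 0, 0]], angular=[[0, 0, -0.0217], [0, 0, 0], [0, 0, 0], [0, 0, 0], [0, 0, 0], [0, 0, 0], [0, 0, 0], [0, 0, 0], [0, 0, 0], [0, 0, 0], [0, 0, 0]])

```text
clock: 15.78
eef_pos: [0.5621, -0.0666, 0.0256]
tool_rot: [[-0.086, 0.996, -0.006], [0.996, 0.086, 0.001], [0.001, -0.006, -1.0]]
wrist_force: [-0.0, 0.1, 0.4]
width: 0.015
```

```bash
python3 look.py 8 3
```

```text
15.775 [ 0.5621 -0.0666  0.0256] [-0.   0.1  0.4]
top
[303 215   4   8  18] [ 0.5624 -0.0051  0.01  ]
[205 242  12  13  93] [0.4849 0.3028 0.01  ]
[211 256   8   8  52] [0.4469 0.2911 0.01  ]
scene
[205 194  13  15  98] [0.4671 0.298  0.01  ]
[311 211  17  15 170] [ 0.6588 -0.0876  0.01  ]
wrist
```

View pics/w8.png

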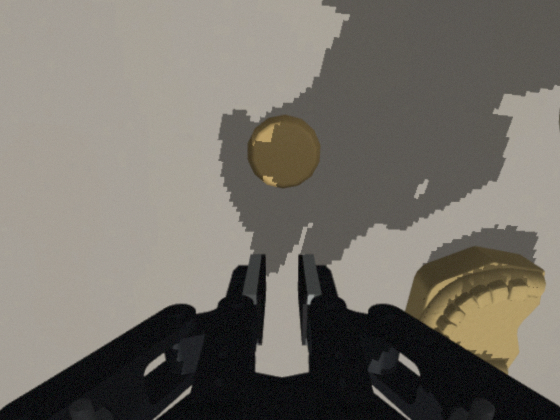

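The round piece at (284,151) is centred on the fingers. The cast at (480,310) is clear.

Emit:
send_rows(claw=[0.65, 0.65, 0.65, 0.65, 0.65, 0.65, 0.65, 0.65, 0.65, 0.65, 0.65, 0.65], slide=[[0, 0, 0], [0.066, 0, 0], [0.066, 0, 0], [0.066, 0, 0], [0.066, 0, 0], [0.066, 0, 0], [0.066, 0, 0], [0.066, 0, 0], [0.066, 0, 0], [0.066, 0, 0], [0.066, 0, 0], [0, 0, 0]], angular=[[0, 0, 0], [0, 0, 0], [0, 0, 0], [0, 0, 0], [0, 0, 0], [0, 0, 0], [0, 0, 0], [0, 0, 0], [0, 0, 0], [0, 0, 0], [0, 0, 0], [0, 0, 0]])

```text
clock: 17.42
eef_pos: [0.5524, 0.0658, 0.0286]
tool_rot: [[-0.088, 0.996, -0.0], [0.996, 0.088, 0.0], [0.0, -0.0, -1.0]]
wrist_force: [-0.3, -0.1, 0.2]
width: 0.015
```

```bash
python3 look.py 9 3
```

```text
17.425 [0.5524 0.0658 0.0286] [-0.3 -0.1  0.2]
top
[317 179  20  18 256] [ 0.6639 -0.0842  0.01  ]
[206 242   9  12  43] [0.4865 0.3044 0.01  ]
[211 256   8   8  46] [0.4457 0.2903 0.01  ]
scene
[310 209  18  17 207] [ 0.6593 -0.0822  0.01  ]
wrist
```

View pics/w9.png

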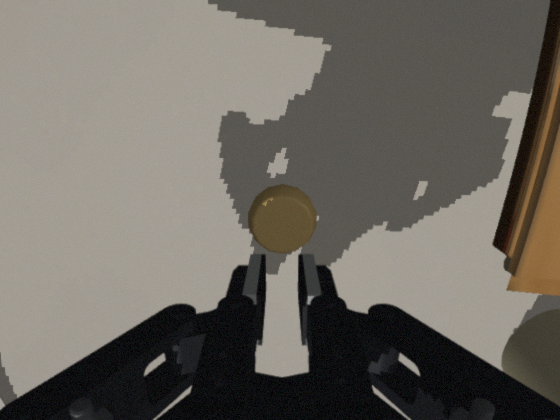

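Emit:
send_rows(claw=[0.65, 0.65, 0.65, 0.65, 0.65, 0.65, 0.65, 0.65, 0.65, 0.65], slide=[[0.03, 0, 0], [0.066, 0, 0], [0.066, 0, 0], [0.066, 0, 0], [0.066, 0, 0], [0.066, 0, 0], [0.066, 0, 0], [0.066, 0, 0], [0.066, 0, 0], [0, 0, 0]], angular=[[0, 0, 0], [0, 0, 0], [0, 0, 0], [0, 0, 0], [0, 0, 0], [0, 0, 0], [0, 0, 0], [0, 0, 0], [0, 0, 0], [0, 0, 0]])

```text
clock: 18.82
eef_pos: [0.5428, 0.177, 0.0287]
tool_rot: [[-0.088, 0.996, 0.0], [0.996, 0.088, 0.0], [-0.0, 0.0, -1.0]]
wrist_force: [-0.2, 0.5, 0.2]
width: 0.0147
```

```bash
python3 look.py 10 3
```

```text
18.825 [0.5428 0.177  0.0287] [-0.2  0.5  0.2]
top
[316 179  21  18 259] [ 0.6638 -0.0841  0.01  ]
[206 243   9  11  51] [0.4864 0.3038 0.01  ]
[211 256   9   9  54] [0.4457 0.2874 0.01  ]
scene
[310 209  18  17 206] [ 0.6593 -0.0823  0.01  ]
wrist
```

View pics/w10.png

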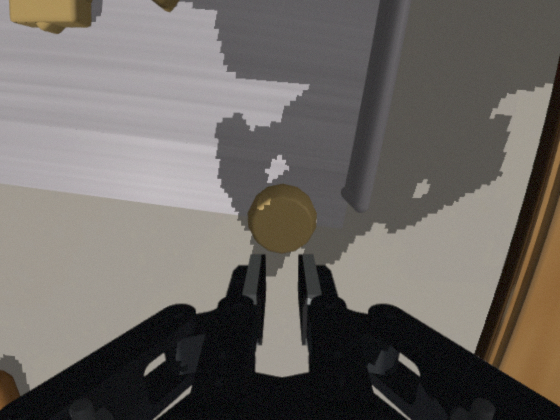

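The round piece is at the lip. The right wall's end at (355,200) is close to the right finger, so I'll steer 7 mm left while pushing.

Emit:
send_rows(claw=[0.65, 0.65, 0.65, 0.65, 0.65, 0.65, 0.65, 0.65, 0.65, 0.65], slide=[[0.04, -0.008, 0], [0.05, -0.009, 0], [0.05, -0.009, 0], [0.05, -0.009, 0], [0.05, 0, 0], [0.05, 0, 0], [0.05, 0, 0], [0.05, 0, 0], [0.04, 0, 0], [0, 0, 0]], angular=[[0, 0, 0], [0, 0, 0], [0, 0, 0], [0, 0, 0], [0, 0, 0], [0, 0, 0], [0, 0, 0], [0, 0, 0], [0, 0, 0], [0, 0, 0]])

```text
clock: 20.23
eef_pos: [0.5286, 0.262, 0.0291]
tool_rot: [[-0.087, 0.996, 0.001], [0.996, 0.087, 0.0], [0.0, 0.001, -1.0]]
wrist_force: [0.6, -0.0, 1.2]
width: 0.0152
```

```bash
python3 look.py 11 3
```

```text
20.225 [0.5286 0.262  0.0291] [ 0.6 -0.   1.2]
top
[316 179  20  19 257] [ 0.6639 -0.0836  0.01  ]
[208 242   8   7  29] [0.4936 0.3002 0.01  ]
scene
[205 194  13  16 102] [0.4655 0.2972 0.01  ]
[310 209  18  17 206] [ 0.6593 -0.0823  0.01  ]
wrist
```

View pics/w11.png

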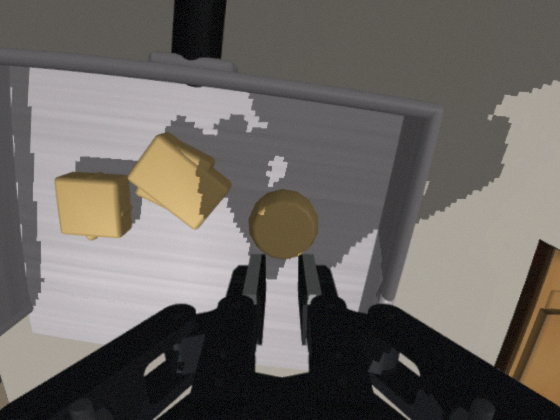

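All three are well inside. I'll back off, lift and check.

Emit:
send_rows(claw=[0.65, 0.65, 0.65, 0.65, 0.65, 0.65, 0.65, 0.65, 0.65, 0.65, 0.65], slide=[[-0.1, 0, 0], [-0.1, 0, 0], [-0.05, 0, -0.1], [0, 0, -0.2], [0, 0, -0.2], [-0.2, -0.1, -0.1], [-0.2, -0.1, -0.1], [-0.2, -0.1, 0], [-0.2, -0.1, 0], [0, 0, 0], [0, 0, 0]], angular=[[0, 0, 0], [0, 0, 0], [0, 0, 0], [0, 0, 0], [0, 0, 0], [0, 0, 0], [0, 0, 0], [0, 0, 0], [0, 0, 0], [0, 0, 0], [0, 0, 0]])

```text
clock: 21.75
eef_pos: [0.4673, 0.0448, 0.1699]
tool_rot: [[-0.086, 0.996, 0.002], [0.996, 0.086, 0.0], [0.0, 0.002, -1.0]]
wrist_force: [-0.3, -0.2, -0.6]
width: 0.0152
```

```bash
python3 look.py 12 2; python3 - <<'E'
from h import *
from cell import r
import pickle
f=r.grab_frame("top"); o=pickle.load(open("top0.pkl","rb"))
hb=lambda f,lo,hi,b:cv2.moments(cv2.inRange(cv2.cvtColor(f["img"],cv2.COLOR_RGB2HSV),lo,hi)[b])
for nm,lo,hi,b in(("bowl",(60,80,30),(90,255,255),np.s_[225:280,90:150]),("spat",(8,120,60),(17,255,255),np.s_[262:285,270:320])):
    for g in(o,f): m=hb(g,lo,hi,b);print(nm,m["m00"]/255,m["m10"]/m["m00"],m["m01"]/m["m00"])
# pan frame from measured mouth mid & axis
c=np.array([.485,.204]);ax=np.array([.9987,-.05]);ay=np.array([.05,.9987])
for n,p in(("long",(.485,.303)),("wedge",(.446,.290)),("round",(.526,.288))): 
    d=np.array(p)-c;print(n,d@ax,d@ay-.07)
E
```

```text
21.75 [0.4673 0.0448 0.1699] [-0.3 -0.2 -0.6]
top
[316 179  21  18 256] [ 0.664 -0.084  0.01 ]
[211 230   7   9  51] [0.53   0.2888 0.01  ]
[206 242   8   7  22] [0.493  0.3033 0.01  ]
[211 257   8   7  32] [0.4444 0.2914 0.01  ]
scene
[310 209  18  17 207] [ 0.6593 -0.0822  0.01  ]
bowl 714.0 26.432773109243698 26.41736694677871
bowl 715.0 26.397202797202798 26.422377622377624
spat 156.0 22.69871794871795 12.192307692307692Traceback (most recent call last):
  File "<stdin>", line 7, in <module>
ZeroDivisionError: float division by zero
```

View pics/top12.png

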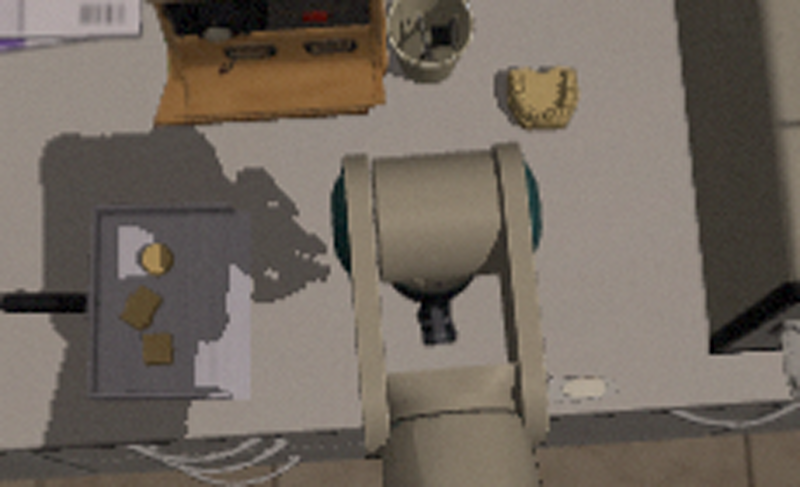

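The three offcuts lie in the pan at top-view zoom pixels (155,258), (142,307) and (158,348), well past the lip. The cast and bowl have not moved.

```bash
python3 -c "
from cell import r
print(r.hand_in())"
```

```text
the job is handed in; nothing more can be done
None
```

I swept the three offcuts one at a time along the worktop, over the lip and into the pan with the nearly shut fingertips. I then backed the arm clear and handed the job in at about 22 s; it gives no verdict.

My last checks, from the camera images:

| Offcut | World position (x, y) | Pan y (limits -36 to +70 mm) |
|---|---|---|
| Long | about (0.485, 0.303) | about +29 mm |
| Wedge | about (0.445, 0.291) | about +15 mm |
| Round | about (0.530, 0.289) | about +17 mm |

All three lie between the side walls. The gripper was clear of everything, and the wrist force readings stayed around 1 N.

- **Cast and bowl:** their image positions matched the start to within a fraction of a pixel.
- **Spatula:** the final check failed because the arm hid most of it from the top camera, and the pan-frame computation after it in that script never ran, so the pan y values above are worked out by hand. In the earlier wrist pictures the spatula stayed clear of the fingers, and the visible tip of its blade looked unmoved at the end.

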